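# Dispense the blue jar from the paste carousel

### The arm

A 6-joint arm with a two-finger parallel gripper is mounted at the origin on a cart in front of the work surface, level with it; the furniture and walls round the work are solid. World frame = base frame: x ahead of the robot, y to its left, z up, the work surface at z = 0. Lengths are in mm, angles in rad, forces in N, time in s.
With the tool pointing down it reaches from about 350 to 975 mm from the base axis. Payload 7.1 kg.
Tool frame: the origin (TCP) lies between the finger pads; the fingertips stand 14 mm ahead of it and the grasp point (between the pads) lies 5 mm behind it; z points along the fingers, y is the direction in which the jaws open and shut (so a half turn about z gives the same grasp; the last joint's range is limited). The gripper opens to 88 mm and grips with 3 to 60 N. Pads are 20 mm wide; open, the fingers measure 115 mm over their backs; the gripper's body (75 mm by 178 mm) begins 61 mm behind the grasp point.
Start: joints at [-1.259, 0.423, 1.63, -0, 1.089, -0.019], TCP at [203.017, -591.091, 236.675] pointing down, gripper open.
Joint ranges: [-3, 3], [-0.9, 2.11], [0.09, 2.58], [-1.31, 4.45], [0.11, 2.69], [-2.54, 2.54]. Speed limits (rad/s): [2.39, 2.39, 3.01, 3.14, 3.14, 3.14].

### API

Orientations are given as a rotation vector (axis times angle).
In Python, from workcell import get_obs, get_image, calibration, close_job, regions_of, place_of gives the robot as it stands.
- The arm moves only by the tool move_arm, never from a script. Its argument "deltas" is a list of rows, each a list of 5 numbers: the closure in counts, from 0 (fully open) to 255 (shut), then the shift along the tool's x, y, z in m, then the turn about the tool's z in rad. In form: [[grip, x, y, z, roll], ...]. A call has 1 to 5 rows; each row is the pose to reach, as a shift and turn from the pose commanded when the call began, along the tool's axes at that moment; what a row does not reach only later rows make up. A row lasts 1/12 s, in which the tool goes at most 41.7 mm and 7.16 degrees, less where a joint would pass 70% of its speed; a pose out of reach is approached as far as the arm can. A call with a gripper value outside its range is refused whole. The fingers move at their own pace and stop on an object; the grip force is fixed at half the most. Time passes only in rows, so rows that repeat a pose let the fingers close. It gives the time, the measured TCP pose, the force and the opening at its end, in the units of the state.
- get_obs(): the state, without advancing time (a new reading comes with each control period).
- get_image(name): name is "scene" or "top"; returns the picture (384x512x3 uint8, blue, green, red); there is no depth.
- calibration(name): a dict with "intrinsics" (3x3 intrinsics, pixels), "distortion" ([k1, k2, p1, p2, k3] as OpenCV has them; the pictures are not rectified), "world_to_cam" (4x4, takes a point from world to camera coordinates). Camera axes: x right, y down, z forward; pixel columns grow to the right and rows downward; lengths in mm; the calibration is good to about 2 mm. A picture is of the moment at which its call begins. calibration takes no time and is no camera call.
- close_job(): hands the job in, once; it reports no verdict.
Trained networks look in the newest picture that a camera, given by its name, has taken for a name from the list of things; names that differ only in an ending like _2 or _b are one class to them, and where a whole thing is asked for, a point or a joint stands for the part that bears it (a point fixed in the world has none). Each returns a list of dicts, best first, with "conf" (0 to 1); they miss things now and then, are a little off and sometimes report something else, mostly with a low value. They report only what shows in the picture. A call takes as long as a camera call. They do not tell look-alikes from the thing itself.
- regions_of(camera, name): "region" (384x512 bool, what is visible of it).
- place_of(camera, name): "location" ([x, y, z] in mm, in world coordinates, good to about 4 mm: a listed point, or the origin of a listed thing).
The state is a dict: "t": time; "qpos": joint angles; "qvel": joint speeds; "joint_torque": joint torques, N m; "ee_pos": TCP position; "orientation": TCP orientation; "ft_force": force on the tool from outside, world axes, zero at the start; "moment": the same for the moment, N m; "width": finger opening in mm.
Only numpy, scipy, OpenCV 4.12 (cv2) and the standard library are available. Lean on these libraries where they do the work, as an engineer would, in place of code of your own. Each camera call takes 0.05 s, during which the arm holds its last target.

### The job

Turn the white carousel by its black peg until the blue-lidded jar drops through the hole in the deck into the steel pan below, turning the way that does not bring the green or yellow jar over the hole: those two stay in the carousel. Then press the red lever down so that the pan tips the blue jar out into the blue box, and let go so that the pan comes back up level. Do not touch the blue jar itself, and leave the bottle, the tape roll and the loupe where they are.

Things in the scene. Friction and masses are not known exactly. Their poses are not given: they have to be found in the camera images.
- stand: fixed grey dispenser stand, 206 x 226 mm, with a level aluminium deck whose upper face is 171 mm above the bench. Origin on the bench under the carousel's axis; z up; its +y side is where the drop hole, the pan and the box are. A short apron hangs from the deck and keeps a jar in the level pan.
- drop_hole (a point): centre of the round drop hole (64 mm) in the deck's upper face, 70 mm from the carousel's axis on the stand's +y side. A jar falls when its pocket comes within about 5 mm of it; the carousel covers it except for the open pockets.
- carousel: white wheel, turns both ways (6.2 rad each from the start) about the vertical axis through its origin on the deck's top (z 0.171); stays where left, friction under 0.15 N m. Five bottomless pockets: inside 58 mm, walls 4 mm, centres 70 mm from the axis, 72 degrees apart, first on its own +x; rims 42 mm above the deck. Three neighbours hold jars; the hole starts at the two empty ones.
- turn_peg (a point): centre of the top of the black upright peg by which the carousel is turned: 20 mm diameter, 82 mm from the carousel's axis, between two pockets. Its top is at z = 0.257, its upper 44 mm stand clear above the pocket rims (z = 0.213). It is fixed to the carousel.
- tip_pan: polished steel pan, 76 x 110 mm, open to the stand's +y, under the hole on a level shaft along the stand's x through its origin (z 0.085, 70 mm from the carousel axis). At rest its z axis is vertical, its floor slopes 0.25 rad inwards; it tips its open side down up to 0.90 rad; a jar comes out at 0.4 to 0.8 rad, within a second. A spring brings it back.
- lever_pad (a point): centre of the top of the red round press pad (34 mm, 10 mm thick) on the pan's lever: at rest z 0.135, from the shaft 106 mm to the stand's +y and 50 mm up, 105 mm to the stand's -x side. Pressed, it turns with the pan down to about z 0.033, staying within 15 mm of the same place seen from above; takes 1 to 3 N.
- pan_floor (a point): middle of the pan's floor, straight below the drop hole, at z about 0.093 at rest.
- blue_jar: paste jar with a dark blue lid, 47 mm diameter, 36 mm high, about 70 g; origin at the centre of its underside. It stands in a carousel pocket on the deck, its lid 6 mm below the pocket's rim, so it cannot be gripped there.
- green_jar: the like jar with a green lid, in the middle of the three loaded pockets. Must stay in the carousel.
- yellow_jar: the like jar with a yellow lid. Must stay in the carousel.
- catch_box: open blue plastic box, 130 x 130 x 38 mm, walls 5 mm, loose on the bench in front of the pan's open side; origin at the centre of its underside.
- lube_bottle: white bottle with a blue cap, 52 mm diameter, 130 mm tall, standing near; origin under its centre. Bystander.
- tape_roll: roll of masking tape, 67 mm diameter, 18 mm high, lying flat; origin under its centre. Bystander.
- loupe: black and white folding magnifier, 31 x 64 x 14 mm, lying flat; origin under its centre. Bystander.
There are look-alikes about, which are no part of the job. There is more than one size of the blue_jar; the one meant has the size given above.

How it is judged (in metres and radians):
On the way, in this order (a step that is already met when the one before it is completed fails the run):
1. the blue jar has dropped into the pan (height (world z) of blue_jar below 0.13 m and horizontal distance between blue_jar and pan_floor below 0.06 m and contact force between blue_jar and tip_pan above 0.1 N and angle between tip_pan's own z axis and vertical below 0.15 rad), for 0.5 s.
2. the blue jar is in the box (z of blue_jar in the frame of catch_box below 0.05 m and horizontal distance between blue_jar and catch_box below 0.088 m and contact force between blue_jar and catch_box above 0.1 N), for 0.2 s.
At the end, for the whole second after the job is handed in: The blue jar is at rest inside the blue box (underside's centre within the walls, under 50 mm above the box's underside), the box flat, the pan empty and back at rest (within 0.08 rad), the green and yellow jars still in their carousel pockets on the deck (x of blue_jar in the frame of catch_box between -0.063 and 0.063 m and y of blue_jar in the frame of catch_box between -0.063 and 0.063 m and z of blue_jar in the frame of catch_box below 0.05 m and linear speed of blue_jar below 0.03 m/s and angle between tip_pan's own z axis and vertical below 0.08 rad and contact force between blue_jar and tip_pan below 0.05 N and height (world z) of each of green_jar, yellow_jar above 0.165 m and horizontal distance between each of green_jar, yellow_jar and carousel below 0.085 m and angle between catch_box's own z axis and vertical below 0.1 rad); the robot touches nothing.
It fails at once if the green or the yellow jar dropped out of the carousel (height (world z) of any of green_jar, yellow_jar below 0.145 m).
It fails at once if the bottle, tape roll or loupe was moved by more than 30 mm (distance of any of lube_bottle, tape_roll, loupe from where it was at the start of the episode above 0.03 m).
It fails at once if the jar was taken in the fingers (contact force between the fingers and blue_jar above 0.5 N).
It also fails if it takes over 64 s, if anything falls off the work surface, if the arm or the gripper's body presses on something with over 40 N, if the wrist force passes 120 N, or if a joint passes its speed limit or range.

## Working session

There is one attempt and no reset: what is moved stays moved. The work goes in short steps, Python scripts to look and compute and a tool call to move; the robot and the scene stay as the last step left them, time stands still between calls to the robot, and variables do not carry over. Pictures are saved under pics/ and viewed, and the job is handed in when it is done.

Besides the shell and the picture viewer there is one more tool, called after ">>>" as name(argument=value, ...) on one line, values as JSON. move_arm: Moves the arm, as the interface text tells. Its arguments: {"type":"object","properties":{"deltas":{"type":"array","items":{"type":"array","items":{"type":"number"}}}},"required":["deltas"]}

```bash
mkdir -p pics; ls; python3 - <<'E'
from workcell import *
import cv2,numpy as np
for n in ("scene","top"):
    cv2.imwrite(f"pics/{n}0.png",get_image(n))
    c=calibration(n);print(n,np.round(c["intrinsics"],1).tolist(),c["distortion"],np.round(c["world_to_cam"],3).tolist())
    for k in ("turn_peg","drop_hole","lever_pad","blue_jar","green_jar","yellow_jar","catch_box","carousel","stand","lube_bottle","tape_roll","loupe","tip_pan"):
        print(k,[(round(d["conf"],2),np.round(d["location"]).tolist()) for d in place_of(n,k)][:4])
print(get_obs())
E
```

```text
pics
scene [[485.4, 0.0, 253.3], [0.0, 485.4, 184.5], [0.0, 0.0, 1.0]] [-0.20810408  0.          0.          0.          0.        ] [[0.733, 0.68, -0.023, -390.065], [0.281, -0.333, -0.9, -8.538], [-0.62, 0.653, -0.435, 2115.968], [0.0, 0.0, 0.0, 1.0]]
turn_peg [(0.65, [654.0, -235.0, 252.0])]
drop_hole [(0.63, [575.0, -207.0, 2.0])]
lever_pad [(0.55, [501.0, -16.0, 134.0])]
blue_jar [(0.55, [616.0, -264.0, 174.0]), (0.42, [753.0, -322.0, 2.0])]
green_jar [(0.39, [588.0, -136.0, 166.0])]
yellow_jar [(0.61, [505.0, -189.0, 172.0])]
catch_box [(0.86, [609.0, -17.0, -0.0])]
carousel [(0.95, [572.0, -211.0, 170.0])]
stand [(0.71, [574.0, -204.0, 0.0])]
lube_bottle [(0.7, [368.0, -209.0, -0.0])]
tape_roll [(0.22, [584.0, -139.0, 93.0])]
loupe [(0.63, [607.0, -18.0, -0.0]), (0.45, [431.0, -361.0, -4.0])]
tip_pan [(0.55, [588.0, -140.0, 89.0])]
top [[379.5, 0.0, 250.8], [0.0, 379.5, 195.8], [0.0, 0.0, 1.0]] [-0.00817851  0.          0.          0.          0.        ] [[0.009, -1.0, -0.003, -67.247], [-0.974, -0.009, -0.228, 602.18], [0.228, 0.005, -0.974, 1090.488], [0.0, 0.0, 0.0, 1.0]]

[... 641 characters left out ...]
 [584.0, -140.0, 86.0])]
{'t': 1.4, 'qpos': array([-1.25902579e+00,  4.23111738e-01,  1.62986607e+00,  1.81904171e-05,
        1.08861229e+00, -1.89948757e-02]), 'qvel': array([ 2.84120585e-04, -9.37057164e-04, -3.00190561e-05, -6.96307828e-04,
       -3.39749842e-04,  7.00453791e-05]), 'joint_torque': array([ 4.80210801e-04, -5.44571793e+01, -2.74041045e+01,  6.44668797e-02,
        1.68068946e-02, -1.84368531e-05]), 'ee_pos': array([ 203.01109833, -591.10981825,  236.68108401]), 'orientation': array([3.09872896e+00, 5.17186757e-01, 2.56305372e-05]), 'ft_force': array([-0.71470508, -0.03343964, -0.08361402]), 'moment': array([0.02808894, 0.06152318, 0.00239009]), 'width': 87.96930148436778}
```

View pics/scene0.png

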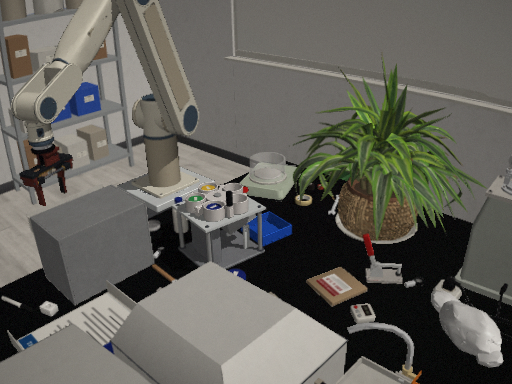

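View pics/top0.png

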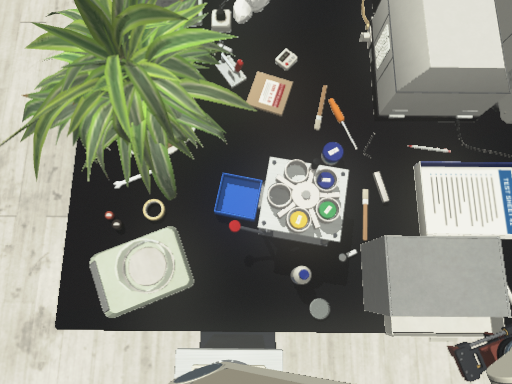

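```bash
python3 - <<'E'
import cv2
i=cv2.imread("pics/top0.png");cv2.imwrite("pics/topcrop.png",cv2.resize(i[90:290,200:400],None,fx=3,fy=3,interpolation=2))
E
```

```text
(no output)
```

View pics/topcrop.png

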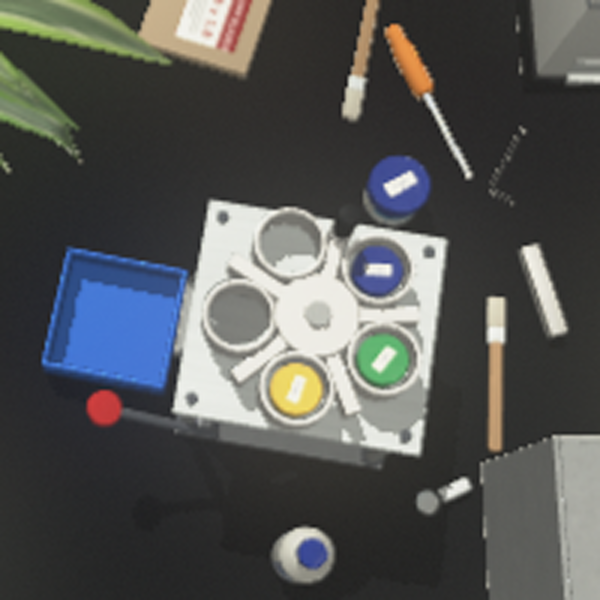

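The blue lids are at top px (326,180), in the carousel, and (332,152), on the bench. The bench one is visibly larger. The carousel jar stands at z≈170 in a pocket, so it matches the description. Green is at (327,209), yellow at (298,219), and the two empty pockets are at (297,172) and (280,195). I'll check the model by overlaying it on an enlarged crop.

```bash
cat > h.py <<'E'
from workcell import *
import cv2,numpy as np
def proj(n,P):
    c=calibration(n);W=np.array(c["world_to_cam"]);P=np.atleast_2d(np.array(P,float))
    Q=P@W[:3,:3].T+W[:3,3]
    return cv2.projectPoints(Q,np.zeros(3),np.zeros(3),np.array(c["intrinsics"]),np.array(c["distortion"]))[0][:,0]
def circ(cx,cy,z,r): 
    a=np.linspace(0,2*np.pi,60);return np.c_[cx+r*np.cos(a),cy+r*np.sin(a),0*a+z]
def overlay(n,img,C,th,yaw,box,f,out):
    L=[]
    x0,y0,w,h=box
    im=cv2.resize(img[y0:y0+h,x0:x0+w],None,fx=f,fy=f,interpolation=2)
    def dr(P,col):
        p=(proj(n,P)-[x0,y0]+.5)*f-.5
        cv2.polylines(im,[np.int32(np.round(p*8))],False,col,1,cv2.LINE_AA,3)
    for k in range(5):
        a=th+np.radians(36+72*k); dr(circ(C[0]+70*np.cos(a),C[1]+70*np.sin(a),213,31),(0,0,255))
    dr(circ(C[0]+82*np.cos(th),C[1]+82*np.sin(th),257,10),(0,255,0))
    x=np.array([np.cos(yaw),np.sin(yaw)]);y=np.array([-x[1],x[0]])
    c=np.array(C)
    q=c-105*x+176*y; dr(circ(q[0],q[1],135,17),(0,255,255))
    q=c+70*y; dr(circ(q[0],q[1],171,32),(255,0,255))
    cv2.imwrite(out,im)
E
python3 - <<'E'
from h import *
i=cv2.imread("pics/top0.png")
overlay("top",i,(576,-211),np.radians(-16.5),np.radians(-9.5),(220,130,150,120),5,"pics/ov1.png")
i=cv2.imread("pics/scene0.png")
overlay("scene",i,(576,-211),np.radians(-16.5),np.radians(-9.5),(165,170,130,100),6,"pics/ov2.png")
E
```

```text
(no output)
```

View pics/ov1.png

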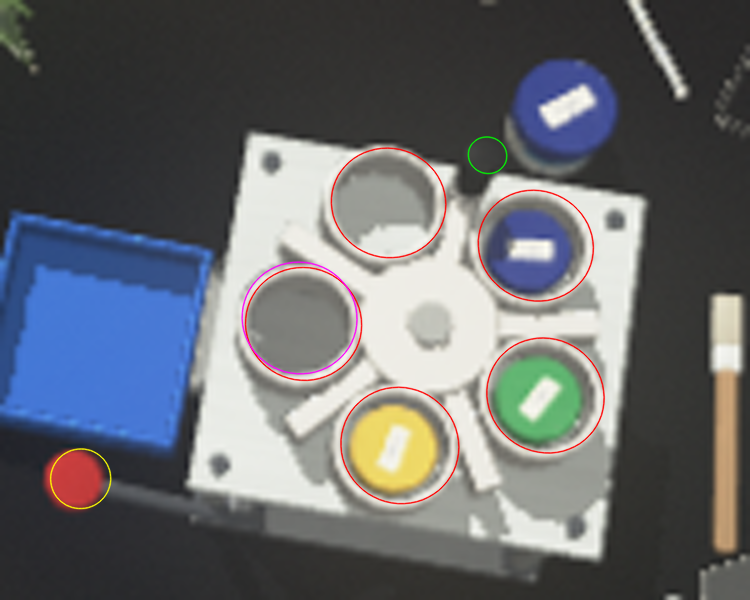

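View pics/ov2.png

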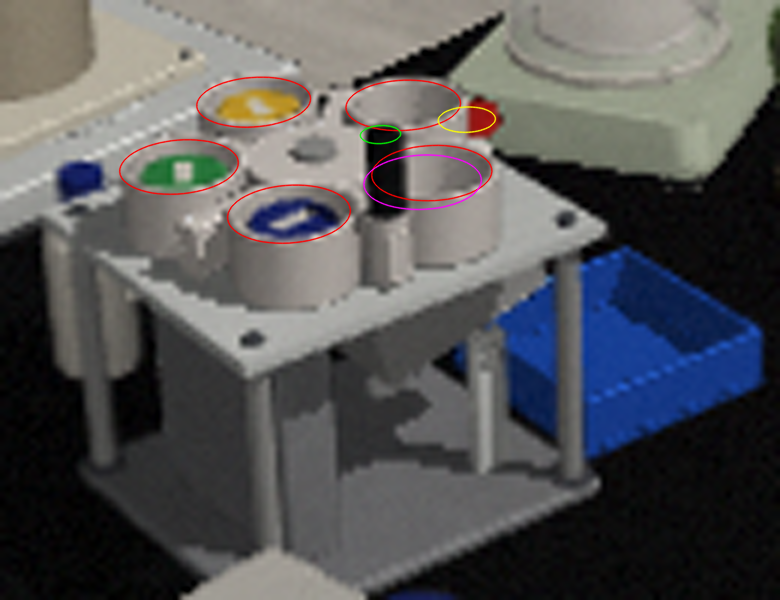

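>>> move_arm(deltas=[[0,0,0,-0.04,0],[0,0,0,-0.08,0],[0,0,0,-0.12,0],[0,0.03,-0.01,-0.15,0.1],[0,0.06,-0.02,-0.15,0.2]])

```text
t: 1.82
ee_pos: [253.7, -555.4, 394.0]
orientation: [3.125, 0.193, 0.006]
ft_force: [1.1, -0.1, 1.3]
width: 87.8
```

```bash
cat >> h.py <<'E'
from scipy.spatial.transform import Rotation as Ro
def rel(tx,ty,tz,jaw=None):
    o=get_obs();R=Ro.from_rotvec(o["orientation"]).as_matrix()
    d=R.T@(np.array([tx,ty,tz])-o["ee_pos"])
    ja=np.degrees(np.arctan2(R[1,1],R[0,1]))
    roll=0 if jaw is None else -np.radians((jaw-ja+180)%360-180)
    print("t",round(o["t"],2),"pos",o["ee_pos"].round(1),"jaw",round(ja,1),"q6",o["qpos"][5].round(2),"w",round(o["width"],1),"F",o["ft_force"].round(1))
    print("delta",d.round(1),"roll",round(roll,3))
E
python3 -c "
from h import *
rel(653.5,-235,386,-106)"
```

```text
t 1.82 pos [ 253.7 -555.4  394. ] jaw -82.9 q6 0.29 w 87.8 F [ 1.1 -0.1  1.3]
delta [ 436.2 -268.9    6.3] roll 0.403
```

>>> move_arm(deltas=[[0,0.035,-0.021,0,0.1],[0,0.07,-0.042,0,0.2],[0,0.105,-0.063,0,0.3],[0,0.14,-0.085,0,0.4],[0,0.175,-0.107,0,0.4]])

```text
t: 2.23
ee_pos: [414.0, -422.3, 386.9]
orientation: [3.112, -0.43, 0.0]
ft_force: [0.1, -0.2, -0.1]
width: 87.6
```

```bash
python3 -c "
from h import *
rel(653.5,-235,386,-106)"
```

```text
t 2.23 pos [ 414.  -422.3  386.9] jaw -105.7 q6 1.03 w 87.6 F [ 0.1 -0.2 -0.1]
delta [ 179.7 -245.3    0.9] roll 0.004
```

>>> move_arm(deltas=[[0,0.024,-0.033,0,0],[0,0.048,-0.066,0,0],[0,0.072,-0.099,0,0],[0,0.096,-0.132,0,0],[0,0.12,-0.165,0,0]])

```text
t: 2.65
ee_pos: [573.7, -295.0, 386.8]
orientation: [3.113, -0.421, 0.0]
ft_force: [0.2, -0.8, -0.3]
width: 87.7
```

```bash
python3 -c "
from h import *
rel(653.5,-235,386,-106)"
```

```text
t 2.65 pos [ 573.7 -295.   386.8] jaw -105.4 q6 1.35 w 87.7 F [ 0.2 -0.8 -0.3]
delta [ 61.  -79.1   0.8] roll 0.01
```

>>> move_arm(deltas=[[0,0.025,-0.033,0,0.01],[0,0.05,-0.066,0,0.01],[0,0.061,-0.079,0,0.01],[0,0.061,-0.079,0.03,0.01],[0,0.061,-0.079,0.05,0.01]])

```text
t: 3.07
ee_pos: [653.1, -235.7, 335.6]
orientation: [3.111, -0.433, 0.001]
ft_force: [-0.0, -0.3, -1.5]
width: 87.9
```

```bash
python3 -c "
from h import *
rel(653.5,-235,236,-106)
for n in ('scene','top'):
  i=get_image(n); u,v=proj(n,[653,-235,257])[0].astype(int); x=max(0,u-75);y=max(0,v-60)
  cv2.imwrite('pics/a_%s.png'%n,cv2.resize(i[y:y+120,x:x+150],None,fx=4,fy=4,interpolation=2))
"
```

```text
t 3.07 pos [ 653.1 -235.7  335.6] jaw -105.9 q6 1.48 w 87.9 F [-0.  -0.3 -1.5]
delta [ 0.1 -0.8 99.6] roll 0.002
```

View pics/a_scene.png

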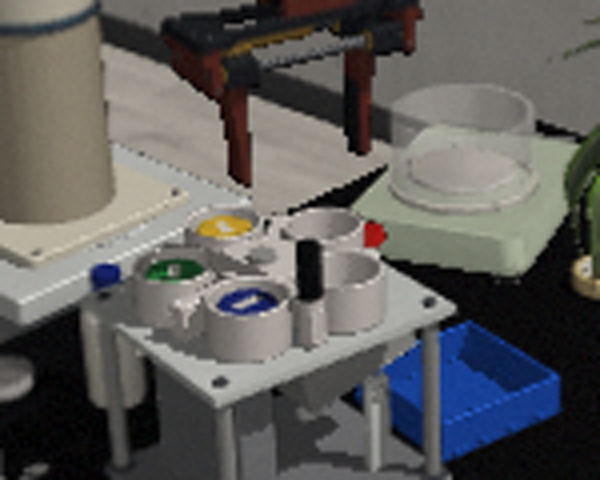

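View pics/a_top.png

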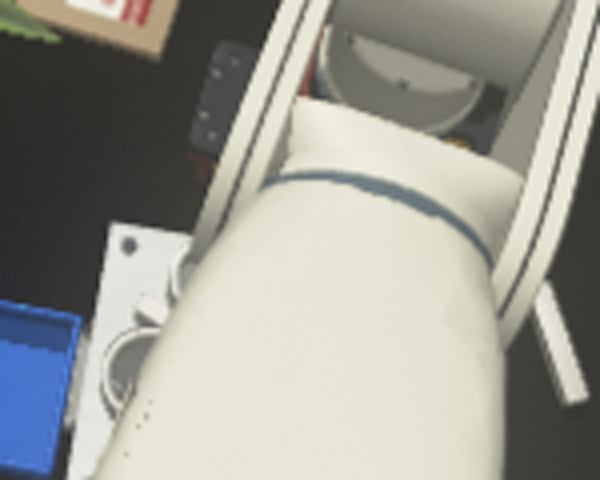

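The scene crop shows the peg at (310,270), between the two fingers. Next I descend and close on it.

>>> move_arm(deltas=[[0,0,0,0.03,0],[0,0,0,0.06,0],[0,0,0,0.085,0],[0,0,0,0.1,0],[100,0,0,0.1,0]])

```text
t: 3.58
ee_pos: [650.4, -236.9, 234.1]
orientation: [-3.11, 0.438, 0.008]
ft_force: [-0.9, -0.4, 0.0]
width: 84.0
```

>>> move_arm(deltas=[[215,0,0,0,0],[215,0,0,0,0],[215,0,0,0,0],[215,0,0,0,0],[215,0,0,0,0]])

```text
t: 4.0
ee_pos: [652.7, -236.9, 238.1]
orientation: [3.111, -0.437, 0.003]
ft_force: [-0.2, 0.3, 0.9]
width: 51.5
```

```bash
python3 -c "
from h import *
rel(653.5,-235,236,-106)"
```

```text
t 4.0 pos [ 652.7 -236.9  238.1] jaw -106.0 q6 1.48 w 51.5 F [-0.2  0.3  0.9]
delta [ 0.3 -2.1  2.1] roll -0.0
```

>>> move_arm(deltas=[[230,0,0,0,0],[230,0,0,0,0],[230,0,0,0,0],[230,0,0,0,0],[230,0,0,0,0]])

```text
t: 4.42
ee_pos: [652.4, -236.6, 236.7]
orientation: [-3.111, 0.437, -0.001]
ft_force: [0.7, -0.1, 0.7]
width: 19.2
```

>>> move_arm(deltas=[[230,0,0,0,0],[230,0,0,0,0],[230,0,0,0,0]])

```text
t: 4.67
ee_pos: [652.4, -236.6, 236.8]
orientation: [-3.111, 0.437, -0.001]
ft_force: [1.0, 1.1, -0.6]
width: 19.6
```

```bash
cat >> h.py <<'E'
def arc(C,step,n=5,r=82.,z=236.):
    # print rows following the circle from the present pose, step deg per row (ccw)
    o=get_obs();R=Ro.from_rotvec(o["orientation"]).as_matrix();p=o["ee_pos"]
    a0=np.arctan2(p[1]-C[1],p[0]-C[0]);print("peg angle",np.degrees(a0).round(1),"r",np.hypot(p[1]-C[1],p[0]-C[0]).round(1))
    ja=np.degrees(np.arctan2(R[1,1],R[0,1]));want=np.degrees(a0)-90
    print("jaw err",((ja-want+180)%360-180).round(1),"w",round(o["width"],1),"F",o["ft_force"].round(1),"q6",o["qpos"][5].round(2),"t",round(o["t"],2),"z",p[2].round(1))
    for k in range(1,n+1):
        a=a0+np.radians(step*k); q=np.array([C[0]+r*np.cos(a),C[1]+r*np.sin(a),z])
        d=R.T@(q-p)/1000
        roll=-np.radians(((np.degrees(a)-90-ja)+180)%360-180)
        print([230]+d.round(4).tolist()+[round(roll,3)])
E
python3 -c "
from h import *
arc((576,-211),5)"
```

```text
peg angle -18.5 r 80.6
jaw err 2.5 w 19.6 F [ 1.   1.1 -0.6] q6 1.48 t 4.67 z 236.8
[230, 0.0014, -0.0071, 0.0008, np.float64(-0.043)]
[230, 0.0008, -0.0142, 0.0008, np.float64(-0.13)]
[230, -0.0004, -0.0213, 0.0008, np.float64(-0.217)]
[230, -0.0023, -0.0282, 0.0008, np.float64(-0.305)]
[230, -0.0047, -0.0349, 0.0008, np.float64(-0.392)]
```

Gripped at 19.6 mm. Now turning counter-clockwise as seen from above, which takes the empty pockets past the hole.

>>> move_arm(deltas=[[230,-0.0003,-0.0071,0,-0.087],[230,-0.0012,-0.0142,0,-0.175],[230,-0.0028,-0.0212,0,-0.262],[230,-0.0049,-0.028,0,-0.349],[230,-0.0077,-0.0347,0,-0.436]])

```text
t: 5.08
ee_pos: [657.0, -201.2, 236.8]
orientation: [3.13, 0.252, 0.009]
ft_force: [12.1, -0.5, -5.6]
width: 19.7
```

```bash
python3 -c "
from h import *
arc((576,-211),5)"
```

```text
peg angle 6.9 r 81.5
jaw err 2.3 w 19.7 F [12.1 -0.5 -5.6] q6 1.09 t 5.08 z 236.8
[230, 0.0004, -0.0071, 0.0008, np.float64(-0.047)]
[230, -0.0002, -0.0143, 0.0008, np.float64(-0.134)]
[230, -0.0015, -0.0213, 0.0008, np.float64(-0.221)]
[230, -0.0034, -0.0282, 0.0007, np.float64(-0.309)]
[230, -0.0058, -0.0349, 0.0007, np.float64(-0.396)]
```

>>> move_arm(deltas=[[230,0.0008,-0.0071,0,-0.07],[230,0.0,-0.0142,0,-0.157],[230,-0.0015,-0.0213,0,-0.244],[230,-0.0035,-0.0282,0,-0.331],[230,-0.006,-0.0349,0,-0.418]])

```text
t: 5.5
ee_pos: [646.1, -166.9, 236.8]
orientation: [3.009, 0.897, 0.011]
ft_force: [14.5, 2.9, -6.7]
width: 19.2
```

```bash
python3 -c "
from h import *
arc((576,-211),5)"
```

```text
peg angle 32.1 r 82.8
jaw err 1.1 w 19.2 F [14.5  2.9 -6.7] q6 0.72 t 5.5 z 236.8
[230, -0.001, -0.0072, 0.0008, np.float64(-0.069)]
[230, -0.0018, -0.0143, 0.0008, np.float64(-0.156)]
[230, -0.0032, -0.0213, 0.0007, np.float64(-0.243)]
[230, -0.0053, -0.0282, 0.0007, np.float64(-0.33)]
[230, -0.0079, -0.0348, 0.0006, np.float64(-0.418)]
```

>>> move_arm(deltas=[[230,0.0007,-0.0068,0,-0.08],[230,-0.0002,-0.0138,0,-0.167],[230,-0.0018,-0.0208,0,-0.254],[230,-0.0039,-0.0278,0,-0.341],[230,-0.0065,-0.0346,0,-0.428]])

```text
t: 5.92
ee_pos: [621.7, -140.3, 236.8]
orientation: [2.75, 1.516, 0.011]
ft_force: [14.4, 7.9, -6.7]
width: 19.4
```

```bash
python3 -c "
from h import *
arc((576,-211),5)"
```

```text
peg angle 57.1 r 84.2
jaw err 0.6 w 19.4 F [14.4  7.9 -6.7] q6 0.32 t 5.92 z 236.8
[230, -0.0024, -0.0072, 0.0008, np.float64(-0.076)]
[230, -0.0033, -0.0143, 0.0007, np.float64(-0.163)]
[230, -0.0047, -0.0213, 0.0007, np.float64(-0.251)]
[230, -0.0068, -0.0281, 0.0006, np.float64(-0.338)]
[230, -0.0095, -0.0348, 0.0006, np.float64(-0.425)]
```

>>> move_arm(deltas=[[230,-0.0003,-0.0071,0,-0.087],[230,-0.0012,-0.0142,0,-0.175],[230,-0.0028,-0.0212,0,-0.262],[230,-0.0049,-0.028,0,-0.349],[230,-0.0077,-0.0347,0,-0.436]])

```text
t: 6.33
ee_pos: [587.2, -126.6, 236.8]
orientation: [-2.357, -2.076, -0.01]
ft_force: [8.7, 15.5, -2.5]
width: 19.5
```

```bash
python3 -c "
from h import *
from scipy.optimize import least_squares as L
P=np.array([(652.4,-236.6),(657,-201.2),(646.1,-166.9),(621.7,-140.3),get_obs()['ee_pos'][:2]])
s=L(lambda c:np.hypot(*(P-c[:2]).T)-82,(576,-211));print(s.x,s.fun)
arc((576,-211),5)
for n in ('scene','top'):
  i=get_image(n); u,v=proj(n,[590,-150,200])[0].astype(int); x=max(0,u-75);y=max(0,v-60)
  cv2.imwrite('pics/b_%s.png'%n,cv2.resize(i[y:y+120,x:x+150],None,fx=4,fy=4,interpolation=2))
"
```

```text
[ 575.34120987 -207.95489371] [ 0.21070034 -0.06230053 -0.19345578  0.01415771  0.16569458]
peg angle 82.4 r 85.1
jaw err 0.3 w 19.5 F [ 8.7 15.5 -2.5] q6 -0.11 t 6.33 z 236.8
[230, -0.0034, -0.0072, 0.0008, np.float64(-0.082)]
[230, -0.0043, -0.0143, 0.0007, np.float64(-0.169)]
[230, -0.0058, -0.0213, 0.0007, np.float64(-0.257)]
[230, -0.0079, -0.0281, 0.0007, np.float64(-0.344)]
[230, -0.0106, -0.0347, 0.0006, np.float64(-0.431)]
```

View pics/b_scene.png

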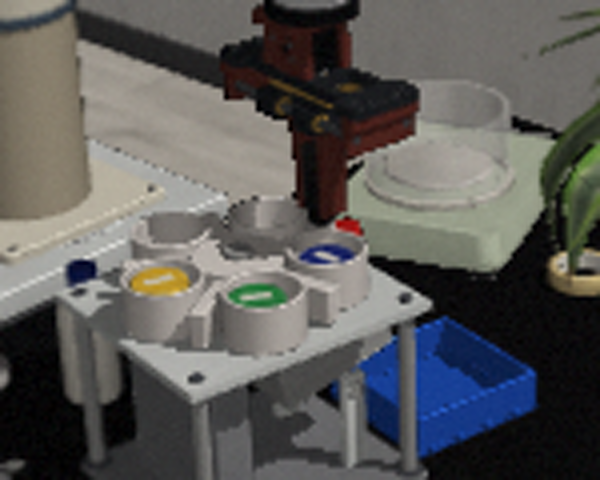

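The jars have moved as planned: blue is at (325,255), heading for the hole with green behind it. The fitted axis is (575.3,-208.0).

>>> move_arm(deltas=[[230,-0.0003,-0.0071,0,-0.087],[230,-0.0012,-0.0142,0,-0.175],[230,-0.0028,-0.0212,0,-0.262],[230,-0.004,-0.0247,0,-0.305],[230,-0.0049,-0.028,0,-0.349]])

```text
t: 6.85
ee_pos: [556.3, -128.1, 236.8]
orientation: [-1.962, -2.448, -0.006]
ft_force: [-1.1, 14.6, 3.5]
width: 19.2
```

```bash
python3 -c "
from h import *
arc((575.3,-208),2)
for n in ('scene','top'):
  i=get_image(n); u,v=proj(n,[590,-150,200])[0].astype(int); x=max(0,u-75);y=max(0,v-60)
  cv2.imwrite('pics/c_%s.png'%n,cv2.resize(i[y:y+120,x:x+150],None,fx=4,fy=4,interpolation=2))
"
```

```text
peg angle 103.4 r 82.2
jaw err -0.8 w 19.2 F [-1.1 14.6  3.5] q6 -0.47 t 6.85 z 236.8
[230, -0.0003, -0.0029, 0.0008, np.float64(-0.049)]
[230, -0.0005, -0.0057, 0.0008, np.float64(-0.084)]
[230, -0.0007, -0.0086, 0.0008, np.float64(-0.119)]
[230, -0.0011, -0.0114, 0.0008, np.float64(-0.153)]
[230, -0.0016, -0.0142, 0.0007, np.float64(-0.188)]
```

View pics/c_scene.png

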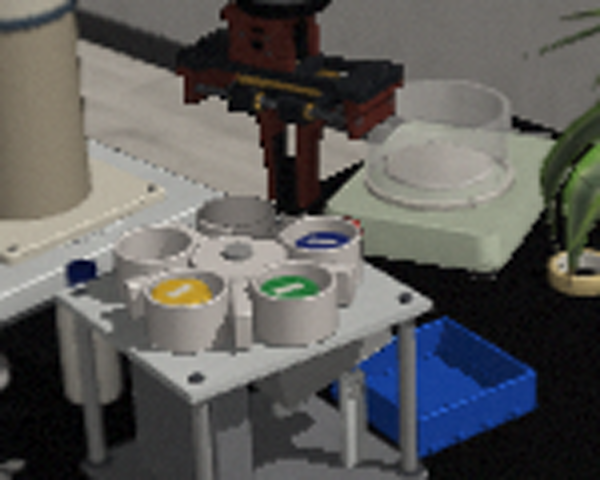

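View pics/c_top.png

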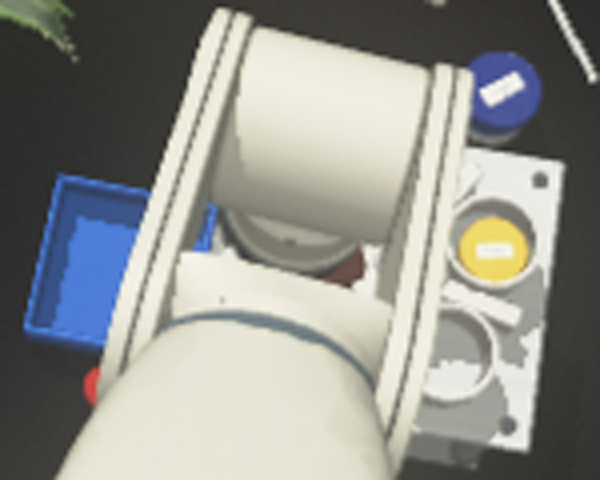

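>>> move_arm(deltas=[[230,0,-0.0029,0,-0.035],[230,-0.0002,-0.0057,0,-0.07],[230,-0.0005,-0.0086,0,-0.105],[230,-0.0008,-0.0114,0,-0.14]])

```text
t: 7.28
ee_pos: [544.9, -131.6, 236.8]
orientation: [-1.787, -2.578, -0.004]
ft_force: [-2.8, 14.0, 5.8]
width: 19.2
```

```bash
cat > look.py <<'E'
import sys
from h import *
arc((575.3,-208),1.5)
i=get_image('scene'); u,v=proj('scene',[590,-150,150])[0].astype(int); x=max(0,u-60);y=max(0,v-60)
cv2.imwrite('pics/%s.png'%sys.argv[1],cv2.resize(i[y:y+120,x:x+120],None,fx=5,fy=5,interpolation=2))
E
python3 look.py d1
```

```text
peg angle 111.7 r 82.3
jaw err -1.1 w 19.2 F [-2.8 14.   5.8] q6 -0.62 t 7.28 z 236.8
[230, -0.0003, -0.0021, 0.0008, np.float64(-0.046)]
[230, -0.0005, -0.0043, 0.0008, np.float64(-0.072)]
[230, -0.0006, -0.0064, 0.0008, np.float64(-0.098)]
[230, -0.0009, -0.0086, 0.0008, np.float64(-0.124)]
[230, -0.0012, -0.0107, 0.0008, np.float64(-0.15)]
```

View pics/d1.png

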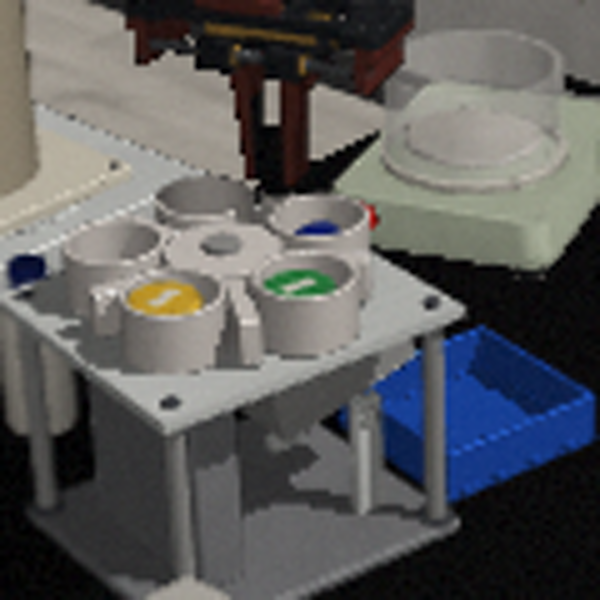

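Blue is visibly lower in its pocket at (318,230), so it is falling. I hold still.

>>> move_arm(deltas=[[230,0,0,0,0],[230,0,0,0,0],[230,0,0,0,0],[230,0,0,0,0],[230,0,0,0,0]])

```text
t: 7.75
ee_pos: [544.5, -131.8, 236.7]
orientation: [-1.789, -2.576, -0.003]
ft_force: [-5.2, 13.7, 6.1]
width: 19.5
```

```bash
python3 look.py d2; python3 -c "
from h import *
for k in ('blue_jar','tip_pan'): print(k,[(d['conf'],d['location'].round() if hasattr(d['location'],'round') else d['location']) for d in place_of('scene',k)])"
```

```text
peg angle 112.0 r 82.2
jaw err -1.6 w 19.5 F [-5.2 13.7  6.1] q6 -0.62 t 7.75 z 236.7
[230, -0.0003, -0.0021, 0.0007, np.float64(-0.053)]
[230, -0.0004, -0.0043, 0.0007, np.float64(-0.079)]
[230, -0.0006, -0.0064, 0.0007, np.float64(-0.106)]
[230, -0.0009, -0.0085, 0.0007, np.float64(-0.132)]
[230, -0.0012, -0.0107, 0.0007, np.float64(-0.158)]
blue_jar [(0.54, [751.7, -320.9, -0.3])]
tip_pan [(0.75, [584.7, -137.2, 91.2])]
```

View pics/d2.png

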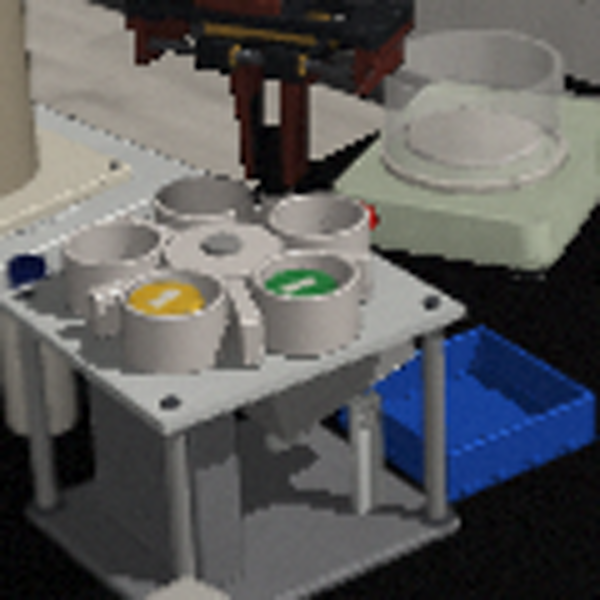

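The jar has dropped through. Green and yellow are still in place at (300,285) and (167,298). Now I release the peg and rise, dwelling long enough for the half-second condition.

>>> move_arm(deltas=[[130,0,0,0,0],[130,0,0,0,0],[130,0,0,0,0],[130,0,0,0,0],[130,0,0,0,0]])

```text
t: 8.32
ee_pos: [546.0, -134.7, 236.6]
orientation: [1.792, 2.58, -0.0]
ft_force: [-1.2, 0.4, 0.3]
width: 42.5
```

>>> move_arm(deltas=[[130,0,0,-0.02,0],[130,0,0,-0.05,0],[130,0,0,-0.08,0],[130,0,0,-0.1,0],[130,0,0,-0.1,0]])

```text
t: 8.73
ee_pos: [548.1, -135.2, 341.5]
orientation: [1.788, 2.574, 0.004]
ft_force: [0.9, -0.1, 1.1]
width: 43.0
```

```bash
python3 -c "
from h import *
x=np.array([np.cos(-.17),np.sin(-.17)]);y=np.array([-x[1],x[0]])
print(np.array([575.3,-208])-105*x+176*y)
for n in ('scene','top'):
  get_image(n)
  for k in ('lever_pad','tip_pan','blue_jar','catch_box'): print(n,k,[(round(d['conf'],2),np.round(d['location'])) for d in place_of(n,k)])
rel(501,-20,236,0)
i=get_image('top');cv2.imwrite('pics/e_top.png',cv2.resize(i[130:270,190:390],None,fx=4,fy=4,interpolation=2))
i=get_image('scene');cv2.imwrite('pics/e_sc.png',cv2.resize(i[130:280,150:340],None,fx=4,fy=4,interpolation=2))
"
```

```text
[501.58969291 -16.77293437]
scene lever_pad [(0.29, array([ 576., -206.,   -0.]))]
scene tip_pan [(0.64, array([ 586., -135.,   87.]))]
scene blue_jar [(0.48, array([ 755., -327.,    3.]))]
scene catch_box [(0.58, array([608., -19.,  -2.]))]
top lever_pad [(0.75, array([ 588., -139.,   91.]))]
top tip_pan [(0.54, array([ 586., -136.,   85.]))]
top blue_jar []
top catch_box [(0.9, array([608., -19.,  -1.]))]
t 9.23 pos [ 545.7 -134.4  335.9] jaw 20.5 q6 -0.62 w 43.4 F [-0.3  0.3  0.1]
delta [122.7  -1.8 100. ] roll 0.357
```

View pics/e_top.png

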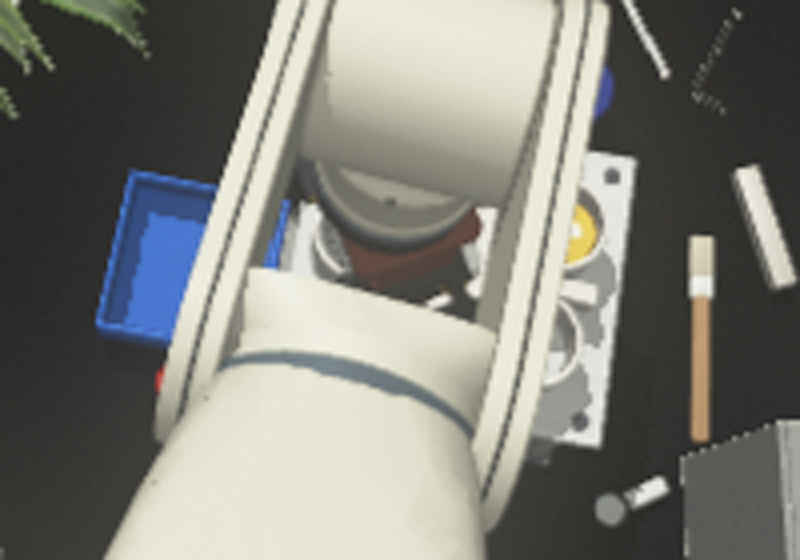

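View pics/e_sc.png

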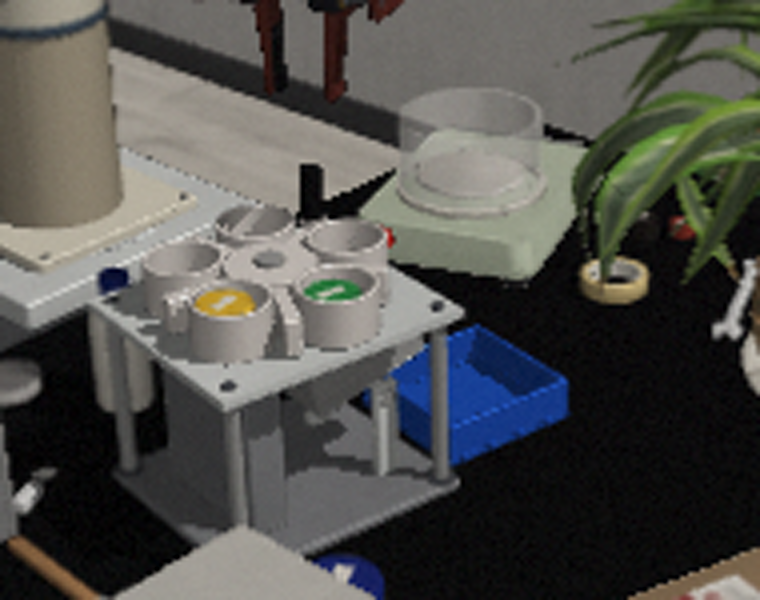

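```bash
python3 -c "
from h import *
rel(502,-15,186,-10)"
```

```text
t 9.33 pos [ 545.9 -134.4  336.3] jaw 20.5 q6 -0.62 w 43.4 F [0.3 0.1 0.3]
delta [127.1   0.7 150.3] roll 0.532
```

>>> move_arm(deltas=[[255,0.032,0,0,0.11],[255,0.064,0,0,0.22],[255,0.096,0.001,0,0.33],[255,0.127,0.001,0,0.44],[255,0.127,0.001,0.02,0.53]])

```text
t: 9.75
ee_pos: [502.8, -11.6, 319.7]
orientation: [2.406, 2.016, 0.008]
ft_force: [0.8, 0.1, -0.0]
width: 13.1
```

>>> move_arm(deltas=[[255,0,0,0.03,0],[255,0,0,0.06,0],[255,0,0,0.09,0],[255,0,0,0.12,0],[255,0,0,0.13,0]])

```text
t: 10.17
ee_pos: [500.1, -14.9, 183.1]
orientation: [-2.402, -2.019, 0.007]
ft_force: [-0.4, -0.5, 0.5]
width: 0.5
```

```bash
python3 -c "
from h import *
rel(502,-15,153,-10)
i=get_image('scene');cv2.imwrite('pics/f_sc.png',cv2.resize(i[130:280,150:340],None,fx=4,fy=4,interpolation=2))
i=get_image('top');cv2.imwrite('pics/f_top.png',cv2.resize(i[130:270,190:390],None,fx=4,fy=4,interpolation=2))
"
```

```text
t 10.17 pos [500.1 -14.9 183.1] jaw -9.9 q6 0.12 w 0.5 F [-0.4 -0.5  0.5]
delta [ 0.2  2.  30.1] roll 0.002
```

View pics/f_sc.png

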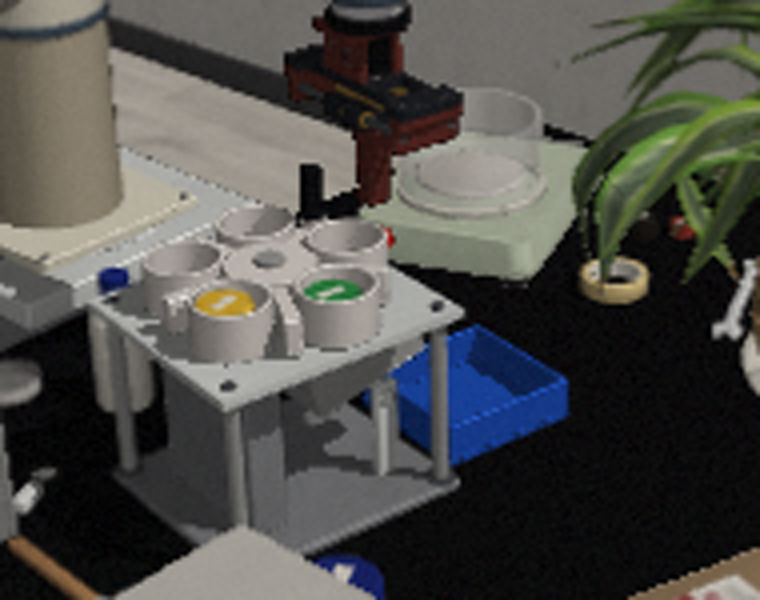

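View pics/f_top.png

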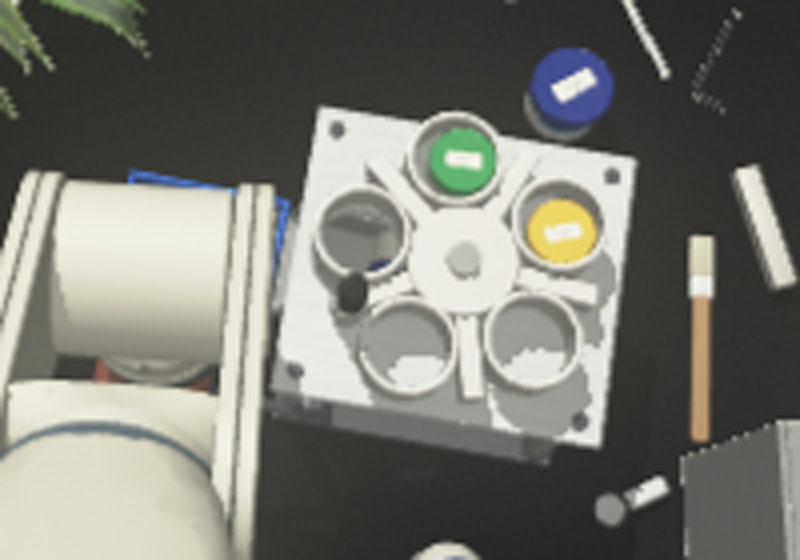

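The top view shows the blue lid through the hole at (378,265), so the jar is in the pan. Green and yellow sit in their pockets. In the scene view the closed fingers are just above the red pad at (388,238). Now I press.

>>> move_arm(deltas=[[255,0,0.001,0.015,0],[255,0,0.001,0.025,0],[255,0,0.001,0.032,0],[255,0,0.001,0.039,0],[255,0,0.001,0.046,0]])

```text
t: 10.68
ee_pos: [504.2, -15.3, 141.0]
orientation: [2.404, 2.02, 0.002]
ft_force: [-0.5, -0.2, 1.5]
width: 0.2
```

>>> move_arm(deltas=[[255,0,0,0.008,0],[255,0,0,0.016,0],[255,0,0,0.024,0],[255,0,0,0.032,0],[255,0,0,0.04,0]])

```text
t: 11.1
ee_pos: [503.5, -15.2, 99.9]
orientation: [-2.405, -2.021, -0.0]
ft_force: [-0.3, 1.0, 1.4]
width: 0.5
```

```bash
python3 -c "
from h import *
rel(502,-15,60,-10)
i=get_image('scene');cv2.imwrite('pics/g_sc.png',cv2.resize(i[130:280,150:340],None,fx=4,fy=4,interpolation=2))
"
```

```text
t 11.1 pos [503.5 -15.2  99.9] jaw -9.9 q6 0.12 w 0.5 F [-0.3  1.   1.4]
delta [-0.1 -1.5 39.9] roll 0.002
```

View pics/g_sc.png

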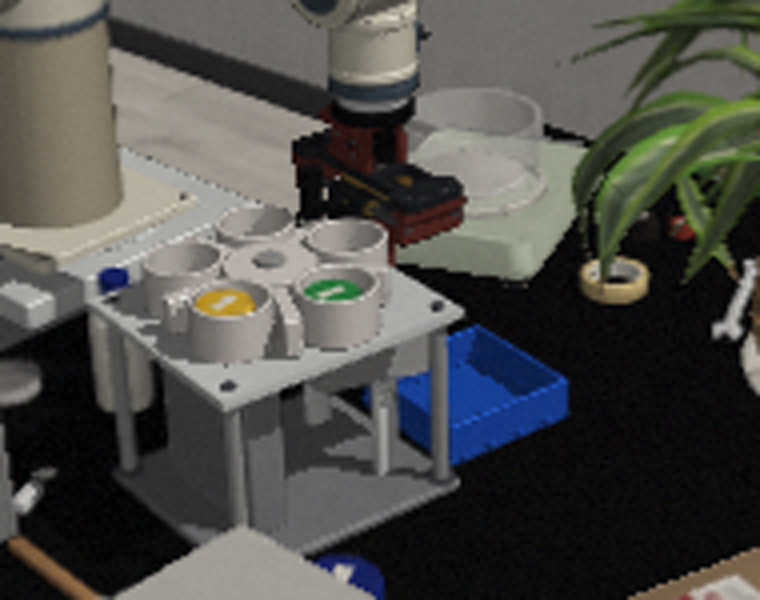

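The pan is tilting at about 1.4 N. I go further down.

>>> move_arm(deltas=[[255,0,0,0.007,0],[255,0,0,0.014,0],[255,0,0,0.021,0],[255,0,0,0.028,0],[255,0,0,0.034,0]])

```text
t: 11.57
ee_pos: [503.5, -15.3, 65.9]
orientation: [-2.405, -2.021, 0.0]
ft_force: [0.2, -1.0, 2.1]
width: 0.8
```

>>> move_arm(deltas=[[255,0,0,0,0],[255,0,0,0,0],[255,0,0,0,0],[255,0,0,0,0],[255,0,0,0,0]])

```text
t: 11.98
ee_pos: [503.5, -15.1, 66.9]
orientation: [2.405, 2.021, 0.0]
ft_force: [-1.5, 1.4, 1.8]
width: 1.0
```

```bash
python3 -c "
from h import *
rel(502,-15,60,-10)
i=get_image('scene');cv2.imwrite('pics/h_sc.png',cv2.resize(i[130:280,150:340],None,fx=4,fy=4,interpolation=2))
"
```

```text
t 11.98 pos [503.5 -15.1  66.9] jaw -9.9 q6 0.12 w 1.0 F [-1.5  1.4  1.8]
delta [-0.1 -1.5  6.9] roll 0.002
```

View pics/h_sc.png

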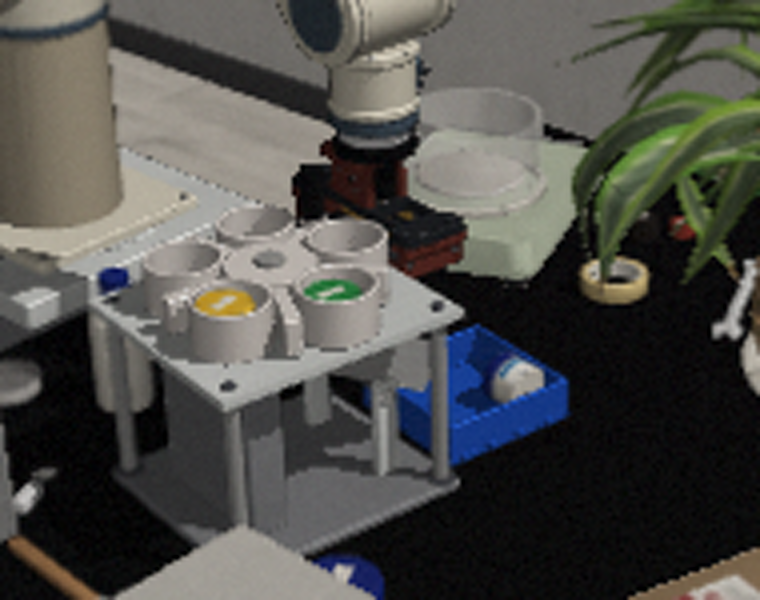

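The jar is in the box at (517,380). I let go gently by rising straight up.

>>> move_arm(deltas=[[255,0,0,-0.015,0],[255,0,0,-0.03,0],[255,0,0,-0.045,0],[255,0,0,-0.06,0],[255,0,0,-0.075,0]])

```text
t: 12.45
ee_pos: [503.5, -15.5, 142.6]
orientation: [2.405, 2.021, 0.0]
ft_force: [0.7, -0.0, 0.1]
width: 0.5
```

>>> move_arm(deltas=[[255,0,0,-0.03,0],[255,0,0,-0.06,0],[255,0,0,-0.09,0],[255,0,0,-0.12,0],[255,0,0,-0.15,0]])

```text
t: 12.87
ee_pos: [503.2, -15.4, 293.4]
orientation: [2.405, 2.021, 0.0]
ft_force: [1.0, -0.3, 0.4]
width: 0.6
```

>>> move_arm(deltas=[[255,0.03,0,0,0],[255,0.06,0,0,0],[255,0.09,0,0,0],[255,0.12,0,0,0],[255,0.15,0,0,0]])

```text
t: 13.28
ee_pos: [529.3, 133.7, 292.1]
orientation: [2.405, 2.02, 0.001]
ft_force: [1.2, 0.1, 0.1]
width: 0.2
```

```bash
python3 -c "
from h import *
rel(502,-15,60,-10)
i=get_image('scene');cv2.imwrite('pics/i_sc.png',cv2.resize(i[130:280,150:340],None,fx=4,fy=4,interpolation=2))
i=get_image('top');cv2.imwrite('pics/i_top.png',cv2.resize(i[130:270,190:390],None,fx=4,fy=4,interpolation=2))
for n in ('scene','top'):
  for k in ('lever_pad','tip_pan','blue_jar','catch_box'): print(n,k,[(round(d['conf'],2),np.round(d['location'])) for d in place_of(n,k)])
"
```

```text
t 13.28 pos [529.3 133.7 292.1] jaw -9.9 q6 0.4 w 0.2 F [1.2 0.1 0.1]
delta [-151.2   -1.5  232. ] roll 0.001
scene lever_pad []
scene tip_pan [(0.79, array([ 585., -135.,   89.]))]
scene blue_jar [(0.69, array([656.,  11.,  31.])), (0.69, array([ 588., -138.,  166.])), (0.55, array([ 754., -321.,    2.]))]
scene catch_box [(0.73, array([613., -15.,  -2.]))]
top lever_pad [(0.92, array([498., -23., 134.]))]
top tip_pan [(0.87, array([ 584., -138.,   85.])), (0.74, array([ 577., -212.,  167.])), (0.22, array([498., -22., 134.]))]
top blue_jar [(0.74, array([661.,  12.,  27.]))]
top catch_box [(0.66, array([603., -21.,  -0.]))]
```

View pics/i_sc.png

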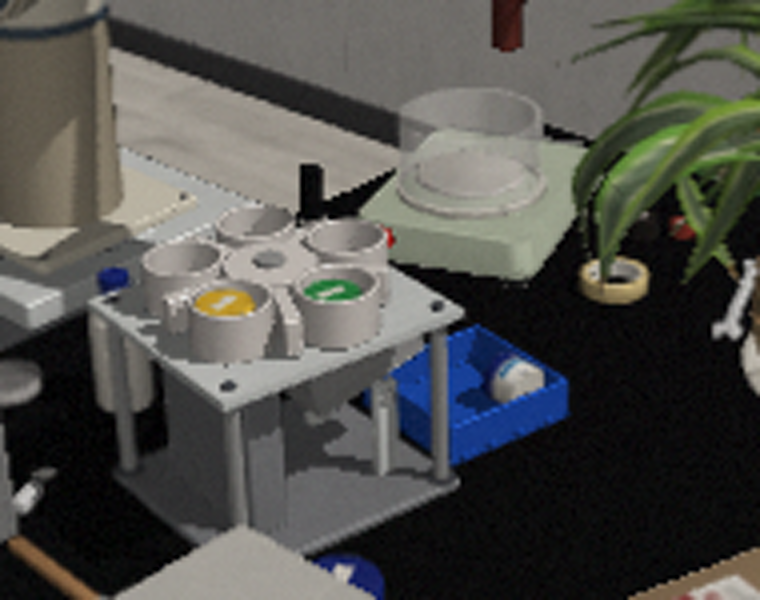

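View pics/i_top.png

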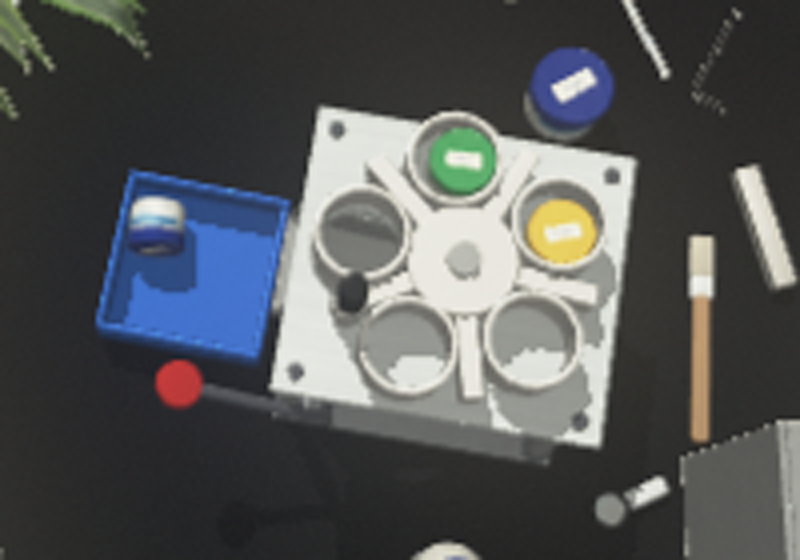

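The blue jar lies on its side in the box (top crop (157,225)). The red pad is back up at (180,385), the pan is empty, and green and yellow are in their pockets. I wait a little and check that the jar is at rest and the bystanders have not moved.

>>> move_arm(deltas=[[255,0,0,0,0],[255,0,0,0,0],[255,0,0,0,0],[255,0,0,0,0],[255,0,0,0,0]])

```text
t: 14.2
ee_pos: [529.3, 132.5, 291.7]
orientation: [2.405, 2.021, 0.0]
ft_force: [0.0, -1.0, -0.2]
width: 0.4
```

```bash
python3 -c "
from h import *
a=cv2.imread('pics/i_top.png')
i=get_image('top');b=cv2.resize(i[130:270,190:390],None,fx=4,fy=4,interpolation=2)
d=cv2.absdiff(a,b).max(2);print('max diff box',d[160:370,90:300].max(),'pan/stand',d[100:470,270:640].max())
for k in ('lube_bottle','tape_roll','loupe','green_jar','yellow_jar','blue_jar','lever_pad'): print(k,[(round(d['conf'],2),np.round(d['location'])) for d in place_of('top',k)])
print(get_obs()['t'])
"
```

```text
max diff box 4 pan/stand 4
lube_bottle [(0.83, array([ 370., -209.,    3.]))]
tape_roll [(0.73, array([ 589., -276.,  171.])), (0.44, array([659.,  11.,  28.]))]
loupe [(0.45, array([ 434., -360.,    3.]))]
green_jar [(0.59, array([ 644., -209.,  170.])), (0.2, array([ 591., -139.,  168.]))]
yellow_jar [(0.66, array([ 589., -276.,  169.]))]
blue_jar [(0.7, array([ 758., -319.,   -0.])), (0.69, array([661.,  14.,  26.]))]
lever_pad [(0.62, array([498., -22., 134.]))]
14.6
```

```bash
python3 -c "
from workcell import *
print(close_job())"
```

```text
the job is handed in; nothing more can be done
None
```

I turned the carousel about 132° counter-clockwise, seen from above, by its peg until the blue jar fell through the hole into the pan. I then pressed the red lever, the pan tipped the jar into the blue box, and I let the lever come back up. I handed the job in at about t = 14.6 s; it reports no verdict.

**Last checks:**
- **Blue jar:** it lies on its side in the box, its underside by my estimate about 44 and 38 mm from the box's centre along its sides and 26–31 mm up. It is at rest: two top pictures about a second apart show no change.
- **Pan:** it looks empty, and the red pad is back at z ≈ 134 mm.
- **Green and yellow jars:** both are in their pockets at z ≈ 170 mm.
- **Bystanders:** the bottle and the loupe are where they started, within measurement error. The network did not find the tape roll in the last top picture; it gave false positions on the yellow and blue jars. The arm was never near the roll, and it still shows in the scene picture.
- **Robot:** it was clear of everything. In all the readings the wrist force stayed under 20 N.

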